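# Pack the rocking corner of a levelling plate

## Task

The metal plate that carries the eggshell panel rocks on one of its four corners. Press down on its corners one after another with the fingertips until you find the one that gives, then press the raised shim tab beside that corner down flat. Leave the other three tabs standing, lift nothing, and do not disturb the things lying about.

Things in the scene. Friction and masses are not known exactly. Their poses are not given: they have to be found in the camera images.
- stand: Dark wooden base board, 210 (its x) x 330 (its y) x 10 mm, fixed to the bench; origin at the centre of its underside. Its x axis points away from the robot (within 0.3 rad), y to the left. It carries four feet, four shims, small side stops and the plate.
- plate: Bare aluminium levelling plate, 190 x 190 x 12 mm, 0.9 kg, loose and level on four alike round feet, hidden under it 68 mm in x and y from its middle; top face 52 mm above the bench. On its middle is fixed a black panel 115 x 115 x 6 mm with white eggshell chips; the corners are bare. Origin at the centre of the underside; axes as the stand's.
- foot (a joint): Three feet of the plate are solid, one is sprung (not known under which corner): that corner sinks 6 to 8 mm when pressed with 4 to 7 N, the opposite one lifts, and it comes back when released. The joint tells how far the sprung foot is pushed down, in m: 0 at rest, 0.006 fully down.
- corner_nl (a point): Point on the plate's top face where to press its near left corner: 18 mm in from both edges, 13 mm outside the middle of the foot.
- shim_nl (a joint): Steel rocker shim of the near left corner, in rad: 0 = its tab stands up at a slant (as at the start), 0.45 = pressed flat (level). It stays where it is left; friction only, 8 to 12 N down at the tab point, more nearer the pin. Pressed flat, its tongue rises under the plate and packs that corner.
- tab_nl (a point): Top of the near left shim's tab, a steel strip 36 mm wide (stand's x) that runs from the plate's left side 40 mm outwards from its hinge pin; the pin is 7 mm outside the plate's edge and 31 mm above the bench. This point is 32 mm from the pin, 8 mm from the tab's outer end; it stands about 47 mm above the bench at the start and 33.5 mm when flat.
- corner_nr (a point): Point on the plate's top face where to press its near right corner: 18 mm in from both edges, 13 mm outside the middle of the foot.
- shim_nr (a joint): Steel rocker shim of the near right corner, in rad: 0 = its tab stands up at a slant (as at the start), 0.45 = pressed flat (level). It stays where it is left; friction only, 8 to 12 N down at the tab point, more nearer the pin. Pressed flat, its tongue rises under the plate and packs that corner.
- tab_nr (a point): Top of the near right shim's tab, a steel strip 36 mm wide (stand's x) that runs from the plate's right side 40 mm outwards from its hinge pin; the pin is 7 mm outside the plate's edge and 31 mm above the bench. This point is 32 mm from the pin, 8 mm from the tab's outer end; it stands about 47 mm above the bench at the start and 33.5 mm when flat.
- corner_fl (a point): Point on the plate's top face where to press its far left corner: 18 mm in from both edges, 13 mm outside the middle of the foot.
- shim_fl (a joint): Steel rocker shim of the far left corner, in rad: 0 = its tab stands up at a slant (as at the start), 0.45 = pressed flat (level). It stays where it is left; friction only, 8 to 12 N down at the tab point, more nearer the pin. Pressed flat, its tongue rises under the plate and packs that corner.
- tab_fl (a point): Top of the far left shim's tab, a steel strip 36 mm wide (stand's x) that runs from the plate's left side 40 mm outwards from its hinge pin; the pin is 7 mm outside the plate's edge and 31 mm above the bench. This point is 32 mm from the pin, 8 mm from the tab's outer end; it stands about 47 mm above the bench at the start and 33.5 mm when flat.
- corner_fr (a point): Point on the plate's top face where to press its far right corner: 18 mm in from both edges, 13 mm outside the middle of the foot.
- shim_fr (a joint): Steel rocker shim of the far right corner, in rad: 0 = its tab stands up at a slant (as at the start), 0.45 = pressed flat (level). It stays where it is left; friction only, 8 to 12 N down at the tab point, more nearer the pin. Pressed flat, its tongue rises under the plate and packs that corner.
- tab_fr (a point): Top of the far right shim's tab, a steel strip 36 mm wide (stand's x) that runs from the plate's right side 40 mm outwards from its hinge pin; the pin is 7 mm outside the plate's edge and 31 mm above the bench. This point is 32 mm from the pin, 8 mm from the tab's outer end; it stands about 47 mm above the bench at the start and 33.5 mm when flat.
- weight: Small brass weight with a knob, 32 mm across, 36 mm high, standing on the panel. Origin under its centre; leave it.
- shell_a: Half eggshell, 42 mm across, 24 mm high, on the stand's board between the two left shims. Leave it.
- rub_block: Cork rubbing block 40 x 26 x 22 mm, on the stand's board between the two right shims. Leave it.
- shell_b: Half eggshell, 46 mm across, 26 mm high, on the bench at the left.
- bowl: Black bowl, 150 mm across, 68 mm high, on the bench at the right.
- jar: Amber jar with a lid, 60 mm across, 75 mm high, on the bench at the left.
- brush: Brush, 170 mm long, lying on the bench at the right.
- spatula: Spatula, 180 mm long, lying on the bench at the left.

How it is judged:
On the way, in this order (a step that is already met when the one before it is completed fails the run):
1. the rocking corner is found: pressed with the fingers until it gives at least 3.5 mm (value of joint foot above 0.0035 m and contact force between the fingers and plate above 1 N), for 0.1 s.
2. the shim tab beside that corner is pressed flat (((horizontal distance between foot and corner_nl below 0.05 m and value of joint shim_nl above 0.37 rad) or (horizontal distance between foot and corner_nr below 0.05 m and value of joint shim_nr above 0.37 rad) or (horizontal distance between foot and corner_fl below 0.05 m and value of joint shim_fl above 0.37 rad) or (horizontal distance between foot and corner_fr below 0.05 m and value of joint shim_fr above 0.37 rad))), for 0.2 s.
At the end, for the whole second after the job is handed in: The tab beside the rocking corner is flat (0.37 of 0.45 rad or more), the other three still stand (under 0.1 rad), and the plate lies still and level (within 0.02 rad) on its feet, within 10 mm of where it was (((horizontal distance between foot and corner_nl below 0.05 m and value of joint shim_nl above 0.37 rad) or (horizontal distance between foot and corner_nr below 0.05 m and value of joint shim_nr above 0.37 rad) or (horizontal distance between foot and corner_fl below 0.05 m and value of joint shim_fl above 0.37 rad) or (horizontal distance between foot and corner_fr below 0.05 m and value of joint shim_fr above 0.37 rad)) and not ((not (horizontal distance between foot and corner_nl below 0.05 m) and value of joint shim_nl above 0.1 rad) or (not (horizontal distance between foot and corner_nr below 0.05 m) and value of joint shim_nr above 0.1 rad) or (not (horizontal distance between foot and corner_fl below 0.05 m) and value of joint shim_fl above 0.1 rad) or (not (horizontal distance between foot and corner_fr below 0.05 m) and value of joint shim_fr above 0.1 rad)) and value of joint foot below 0.0015 m and angle between plate's own z axis and vertical below 0.02 rad and distance of plate from where it was at the start of the episode below 0.01 m and linear speed of plate below 0.01 m/s and linear speed of each of weight, shell_a, rub_block, shell_b, bowl, jar, brush, spatula below 0.02 m/s); the robot touches nothing.
It fails at once if the shim of a corner that does not rock is pressed (more than 0.1 rad) ((not (horizontal distance between foot and corner_nl below 0.05 m) and value of joint shim_nl above 0.1 rad) or (not (horizontal distance between foot and corner_nr below 0.05 m) and value of joint shim_nr above 0.1 rad) or (not (horizontal distance between foot and corner_fl below 0.05 m) and value of joint shim_fl above 0.1 rad) or (not (horizontal distance between foot and corner_fr below 0.05 m) and value of joint shim_fr above 0.1 rad)).
It fails at once if the plate is lifted or pushed aside (its middle moves more than 12 mm) (distance of plate from where it was at the start of the episode above 0.012 m).
It fails at once if a bystander is lifted or moved more than 25 mm (distance of any of weight, shell_a, rub_block, shell_b, bowl, jar, brush, spatula from where it was at the start of the episode above 0.025 m).
It also fails if it takes over 54 s, if anything falls off the work surface, if the arm or the gripper's body presses on something with over 40 N, if the wrist force passes 120 N, or if a joint passes its speed limit or range.

## Robot

A 7-joint arm with a two-finger parallel gripper is mounted at the origin on the work surface. World frame = base frame: x ahead of the robot, y to its left, z up, the work surface at z = 0. Lengths are in m, angles in rad, forces in N, time in s.
With the tool pointing down it reaches from about 0.425 to 0.975 m from the base axis. Payload 16.7 kg.
Tool frame: the origin (TCP) lies between the finger pads; the fingertips stand 14 mm ahead of it and the grasp point (between the pads) lies 5 mm behind it; z points along the fingers, y is the line along which they close (so a half turn about z gives the same grasp; the last joint's range is limited). The gripper opens to 85 mm and grips with 20 to 120 N. Pads are 22 mm wide; open, the fingers measure 114 mm over their backs; the gripper's body (76 mm by 85 mm) begins 54 mm behind the grasp point. The pads swing forward as they close: fully open they stand 13 mm farther back than shut.
Start: joints at [1.119, 0.426, 0.074, 1.606, -0.034, 1.111, -0.067], TCP at [0.201, -0.644, 0.216] pointing down, gripper open.
Joint ranges: [-2.85, 2.85], [-0.5, 2.14], [-1.23, 1.37], [0.21, 2.46], [-1.02, 4.16], [0.16, 2.05], [-2.73, 2.73]. Speed limits (rad/s): [1.89, 1.89, 2.39, 2.39, 3.01, 3.01, 3.01].

## Interface

Orientations are given as a 3x3 rotation matrix whose columns are the frame's x, y, z axes.
In Python, from plant import bot, cams gives the robot as it stands. The module is installed in compiled form; this text tells all that it offers.
- The arm moves only by the tool drive_tool, never from a script. Its argument "deltas" is a list of rows, each a list of 5 numbers: the shift along the tool's x, y, z in units of 25 mm (1.0 is 25 mm), then the turn about the tool's z in units of 10 degrees (1.0 is 10 degrees), then the opening in per cent of the stroke, from 0 (shut) to 100 (fully open). In form: [[tx, ty, tz, twist, grip], ...]. A call has 1 to 20 rows; each row is the pose to reach, as a shift and turn from the pose commanded when the call began, along the tool's axes at that moment; what a row does not reach only later rows make up. A row lasts 1/8 s, in which the tool goes at most 62.5 mm and 10.7 degrees, less where a joint would pass 70% of its speed; a pose out of reach is approached as far as the arm can. A call with a gripper value outside its range is refused whole. The fingers move at their own pace and stop on an object; "force" is the grip in N (left out, the last holds). Time passes only in rows, so rows that repeat a pose let the fingers close. It gives the time, the measured TCP pose, the force, the opening and the grip force at its end, in the units of the state.
- bot.get_obs(): the state, without advancing time (a new reading comes with each control period).
- cams.snapshot(name): name is "scene" or "top" or "wrist"; returns a dict with "color" (384x512x3 uint8, red, green, blue), "intrinsics" (3x3 intrinsics, pixels), "R" (3x3) and "t" (3): a world point X has camera coordinates R X + t. Camera axes: x right, y down, z forward; pixel columns grow to the right and rows downward; lengths in m; the calibration is good to about 2 mm. A picture is of the moment at which its call begins. There is no depth.
- bot.job_done(): hands the job in; it is judged then, once.
The state is a dict: "clock": time; "joint_pos": joint angles; "dq": joint speeds; "effort": joint torques, N m; "tool_pos": TCP position; "tool_rot": TCP orientation; "ft_force": force on the tool from outside, world axes, zero at the start; "moment": the same for the moment, N m; "gripper_width": finger opening in m; "grip_force": force on a finger pad.
Only numpy, scipy, OpenCV 4.12 (cv2) and the standard library are available. Lean on these libraries where they do the work, as an engineer would, in place of code of your own. Each camera call takes 0.05 s, during which the arm holds its last target. There are 200 camera calls.

## Working session

There is one attempt and no reset: what is moved stays moved. The work goes in short steps, Python scripts to look and compute and a tool call to move; the robot and the scene stay as the last step left them, time stands still between calls to the robot, and variables do not carry over. Pictures are saved under pics/ and viewed, at most 10 in all, crops included, and the job is handed in when it is done.

Besides the shell and the picture viewer there is one more tool, called after "Emit:" as name(argument=value, ...), one argument or row to a line, values as JSON. drive_tool: Moves the arm, as the interface text tells. Its arguments: {"type":"object","properties":{"deltas":{"type":"array","items":{"type":"array","items":{"type":"number"}}},"force":{"type":"number"}},"required":["deltas"]}

```bash
mkdir -p pics
python3 - <<'E'
from plant import bot,cams
import cv2,numpy as np
np.set_printoptions(precision=4,suppress=True)
for n in("scene","top"):
    s=cams.snapshot(n);cv2.imwrite(f"pics/{n}0.png",s["color"][:,:,::-1]);print(n,s["intrinsics"].tolist(),s["R"],s["t"])
o=bot.get_obs();print(o["clock"],o["tool_pos"],o["tool_rot"],o["ft_force"],o["gripper_width"])
E
```

```text
scene [[428.55127613596125, 0.0, 253.1967535049705], [0.0, 428.55127613596125, 192.02525087915072], [0.0, 0.0, 1.0]] [[-0.5169  0.856   0.0083]
 [ 0.6896  0.4222 -0.5884]
 [-0.5072 -0.2984 -0.8085]] [ 0.3031 -0.3516  1.5695]
top [[449.2818985934335, 0.0, 259.9004832516677], [0.0, 449.2818985934335, 187.65264530443898], [0.0, 0.0, 1.0]] [[-0.0217 -0.9998  0.0029]
 [-0.987   0.021  -0.1595]
 [ 0.1594 -0.0063 -0.9872]] [-0.0151  0.5586  1.5602]
0.1 [ 0.2005 -0.6441  0.2158] [[ 0.9548  0.2972 -0.0004]
 [ 0.2972 -0.9548  0.0011]
 [-0.0001 -0.0012 -1.    ]] [ 0.2295 -0.3209  0.0384] 0.08542139714077311
```

View pics/top0.png

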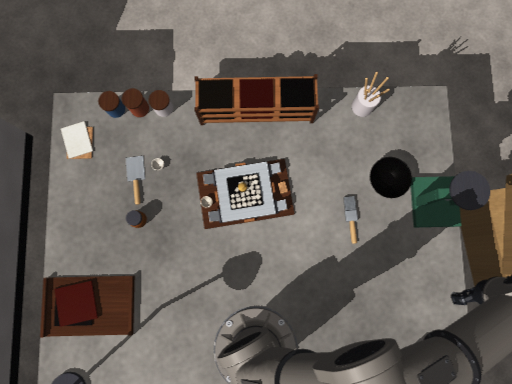

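View pics/scene0.png

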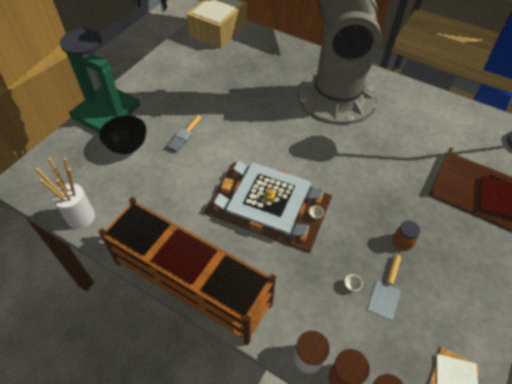

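The top view shows the stand around px (245,192), with plate corners near (215,167), (271,162), (276,213), (219,222), the shell at (207,202) and the block at (283,187). I'll crop in and measure.

```bash
cat > h.py <<'E'
import numpy as np,cv2
from plant import bot,cams
np.set_printoptions(precision=4,suppress=True)
def ray(s,uv,z):
    R,t,K=np.array(s["R"]),np.array(s["t"]),np.array(s["intrinsics"])
    c=-R.T@t; d=R.T@np.linalg.solve(K,[uv[0],uv[1],1]); return c+d*(z-c[2])/d[2]
def proj(s,X):
    p=np.array(s["intrinsics"])@(np.array(s["R"])@X+np.array(s["t"])); return p[:2]/p[2]
def tool(o,X):  # shift to X in tool axes, units of 25 mm
    return np.array(o["tool_rot"]).T@(np.array(X)-o["tool_pos"])/0.025
E
python3 - <<'E'
from h import *
s=cams.snapshot("top");im=s["color"]
crop=im[145:240,185:305];cv2.imwrite("pics/c.png",cv2.resize(crop,None,fx=6,fy=6,interpolation=cv2.INTER_CUBIC)[:,:,::-1])
hsv=cv2.cvtColor(im,cv2.COLOR_RGB2HSV)
m=((im.min(2)>130)).astype(np.uint8);m[:145]=0;m[240:]=0;m[:,:185]=0;m[:,305:]=0
cs=sorted(cv2.findContours(m,cv2.RETR_EXTERNAL,2)[0],key=cv2.contourArea)[-1]
r=cv2.minAreaRect(cs);print(r)
P=np.array([ray(s,p,.052) for p in cv2.boxPoints(r)]);print(P,np.linalg.norm(P-np.roll(P,1,0),axis=1),P.mean(0))
E
```

```text
((244.34127807617188, 191.31591796875), (52.76962661743164, 54.266414642333984), 80.83765411376953)
[[ 0.626   0.1381  0.052 ]
 [ 0.6536 -0.0543  0.052 ]
 [ 0.4652 -0.0794  0.052 ]
 [ 0.4388  0.1096  0.052 ]] [0.1894 0.1944 0.19   0.1908] [0.5459 0.0285 0.052 ]
```

View pics/c.png

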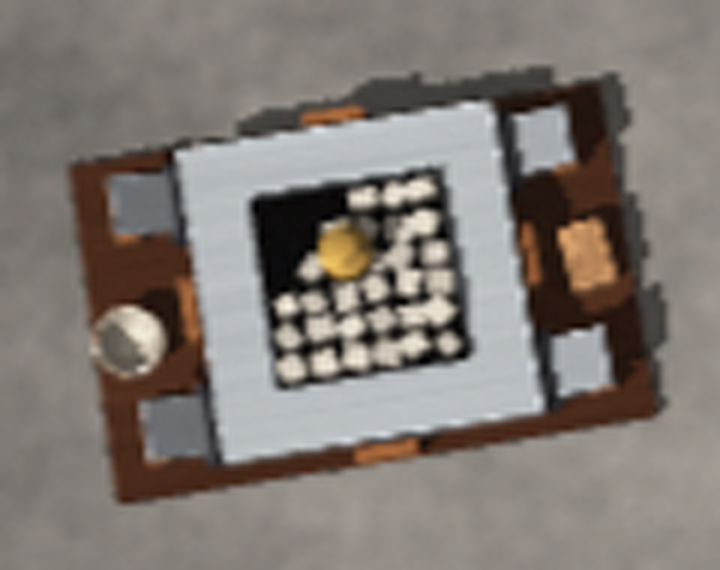

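Run:
```python
from h import *
s=cams.snapshot("top");o=bot.get_obs()
C=np.array([.5459,.0285]);a=.141;R=np.array([[np.cos(a),-np.sin(a)],[np.sin(a),np.cos(a)]])
for n,uv in dict(fl=(142,204),nl=(175,428),fr=(544,137),nr=(583,361)).items():
    p=ray(s,(185+(uv[0]+.5)/6-.5,145+(uv[1]+.5)/6-.5),.043);print("tab",n,p,"local",R.T@(p[:2]-C))
for n,q in dict(nl=(-1,1),nr=(-1,-1),fl=(1,1),fr=(1,-1)).items():
    X=np.r_[C+R@(.077*np.array(q)),.09];print(n,X,np.hypot(*X[:2]),tool(o,X))
print(o["clock"])
```

```text
tab fl [0.5953 0.1575 0.043 ] local [0.0671 0.1207]
tab nl [0.4606 0.1385 0.043 ] local [-0.069   0.1208]
tab fr [ 0.6311 -0.084   0.043 ] local [ 0.0686 -0.1233]
tab nr [ 0.4952 -0.1034  0.043 ] local [-0.0687 -0.1235]
nl [0.4588 0.0939 0.09  ] 0.4683556007285982 [ 18.6414 -25.1173   5.058 ]
nr [ 0.4805 -0.0586  0.09  ] 0.48404023689774256 [ 17.6553 -19.0367   5.0533]
fl [0.6113 0.1156 0.09  ] 0.6221407952095549 [ 24.722  -24.1312   5.0569]
fr [ 0.633  -0.0369  0.09  ] 0.6340324528493427 [ 23.7359 -18.0507   5.0522]
0.2
```

Emit:
drive_tool(
  deltas=[
    [2, -1, 0, 0.3, 0],
    [4, -2.5, 0, 0.6, 0],
    [6, -4.5, 0, 0.9, 0],
    [8, -6.5, 0, 0.9, 0],
    [10, -8.5, 0, 0.9, 0],
    [12, -10.5, 0, 0.9, 0],
    [13.5, -12.5, 0.5, 0.9, 0],
    [15, -14.5, 1, 0.9, 0],
    [16.5, -16.5, 2, 0.9, 0],
    [17.65, -18, 3, 0.9, 0],
    [17.65, -19, 4, 0.9, 0],
    [17.65, -19, 4, 0.9, 0],
    [17.65, -19, 4, 0.9, 0],
    [17.65, -19, 4, 0.9, 0],
    [17.65, -19, 4, 0.9, 0],
    [17.65, -19, 4, 0.9, 0],
  ],
)

```text
clock: 2.2
tool_pos: [0.4809, -0.0603, 0.1168]
tool_rot: [[0.99, 0.143, 0.001], [0.143, -0.99, -0.0], [0.001, 0.0, -1.0]]
ft_force: [-0.0, -0.1, -0.5]
gripper_width: 0.0003
grip_force: 0.0
```

Run:
```python
from h import *
o=bot.get_obs();print(o["clock"],o["tool_pos"],o["tool_rot"],o["ft_force"],o["gripper_width"],tool(o,[.4805,-.0590,.066]))
s=cams.snapshot("wrist");cv2.imwrite("pics/w1.png",s["color"][:,:,::-1])
```

```text
2.2 [ 0.4809 -0.0603  0.1168] [[ 0.9897  0.1432  0.0006]
 [ 0.1432 -0.9897 -0.0001]
 [ 0.0006  0.0002 -1.    ]] [-0.0117 -0.0628 -0.5372] 0.00026036209673597295 [-0.0099 -0.0545  2.0308]
```

View pics/w1.png

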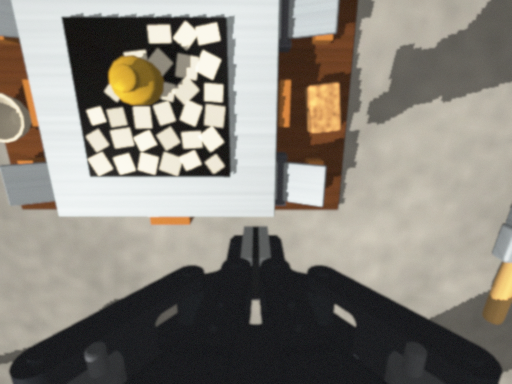

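The wrist view shows the plate's near right corner at px (274,215) and the fingers straight, with tips at (256,235). I'll check the corner by ray.

Run:
```python
from h import *
s=cams.snapshot("wrist");a=.141
C=np.array([.5459,.0285]);R=np.array([[np.cos(a),-np.sin(a)],[np.sin(a),np.cos(a)]])
for uv in [(274,215),(58,216)]:
    p=ray(s,uv,.052);print(p,R.T@(p[:2]-C))
print("tip",proj(s,bot.get_obs()["tool_pos"]+[0,0,-.014]))
```

```text
[ 0.4665 -0.0791  0.052 ] [-0.0937 -0.0953]
[0.4381 0.1087 0.052 ] [-0.0954  0.0946]
tip [254.8045 219.6377]
```

Emit:
drive_tool(
  deltas=[
    [0, 0, 1, 0, 0],
    [0, 0, 1.8, 0, 0],
    [0, 0, 1.9, 0, 0],
    [0, 0, 1.98, 0, 0],
    [0, 0, 2.04, 0, 0],
    [0, 0, 2.08, 0, 0],
    [0, 0, 2.08, 0, 0],
  ],
)

```text
clock: 3.18
tool_pos: [0.4809, -0.0598, 0.0646]
tool_rot: [[0.99, 0.144, 0.0], [0.144, -0.99, 0.0], [0.0, 0.0, -1.0]]
ft_force: [-0.4, 1.2, 0.2]
gripper_width: 0.0
grip_force: 0.0
```

Emit:
drive_tool(
  deltas=[
    [0, 0, 0.04, 0, 0],
    [0, 0, 0.08, 0, 0],
    [0, 0, 0.08, 0, 0],
  ],
)

```text
clock: 3.55
tool_pos: [0.4807, -0.0598, 0.0624]
tool_rot: [[0.99, 0.144, -0.0], [0.144, -0.99, 0.0], [-0.0, -0.0, -1.0]]
ft_force: [0.4, 1.3, 0.1]
gripper_width: -0.0
grip_force: 0.0
```

Emit:
drive_tool(
  deltas=[
    [0, 0, 0.04, 0, 0],
    [0, 0, 0.08, 0, 0],
    [0, 0, 0.12, 0, 0],
    [0, 0, 0.12, 0, 0],
  ],
)

```text
clock: 4.05
tool_pos: [0.4807, -0.0598, 0.0593]
tool_rot: [[0.99, 0.144, -0.0], [0.144, -0.99, 0.0], [-0.0, -0.0, -1.0]]
ft_force: [-0.2, -0.6, -0.5]
gripper_width: 0.0001
grip_force: 0.0
```

Run:
```python
from h import *
s=cams.snapshot("scene");a=cv2.resize(s["color"][140:260,190:350],None,fx=5,fy=5,interpolation=2)
cv2.imwrite("pics/s2.png",a[:,:,::-1])
```

```text
(no output)
```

View pics/s2.png

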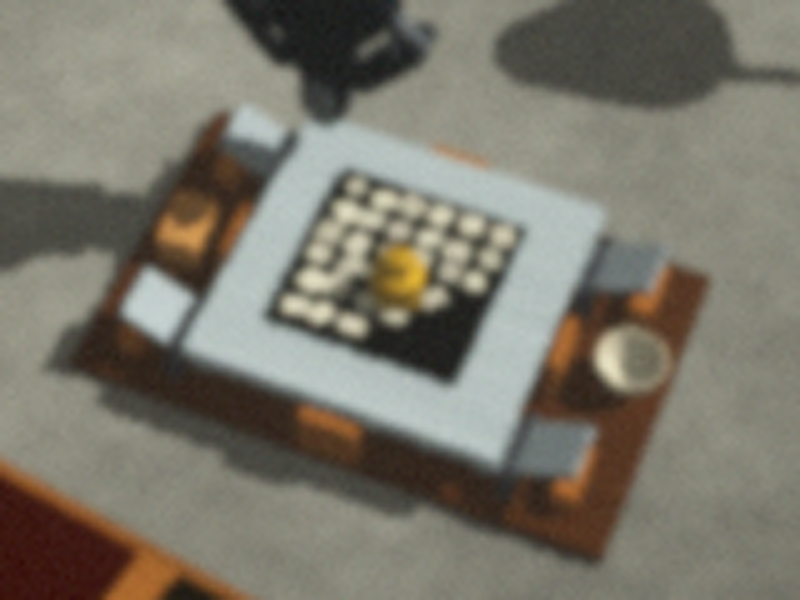

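The finger tip appears at crop px (325,118), close to the plate's near edge. I'll triangulate it from this view and the wrist view.

Run:
```python
from h import *
s=cams.snapshot("scene");o=bot.get_obs();T=np.array(o["tool_pos"]);print(T)
uv=(190+325/5,140+117/5);print(uv)
for d in(0,.005,.01,.014): print("scene tip -",d,proj(s,T-[0,0,d]))
w=cams.snapshot("wrist");print([proj(w,T-[0,0,d]) for d in(-.01,0,.014)])
for z in(.045,.052,.06,.07):print(z,ray(s,uv,z))
cv2.imwrite("pics/w2.png",w["color"][100:340,100:420,::-1].repeat(2,0).repeat(2,1))
```

```text
[ 0.4808 -0.0598  0.0594]
(255.0, 163.4)
scene tip - 0 [254.4885 165.4748]
scene tip - 0.005 [254.4708 166.5277]
scene tip - 0.01 [254.4532 167.574 ]
scene tip - 0.014 [254.4392 168.4064]
[array([254.9441, 235.3725]), array([254.9721, 228.3069]), array([255.0063, 219.6449])]
0.045 [ 0.4625 -0.0687  0.045 ]
0.052 [ 0.4676 -0.0658  0.052 ]
0.06 [ 0.4734 -0.0624  0.06  ]
0.07 [ 0.4806 -0.0582  0.07  ]
```

View pics/w2.png

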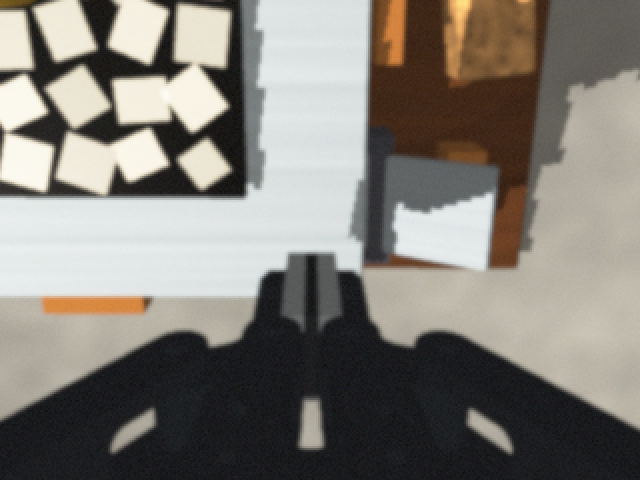

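The wrist view shows the tip's front edge at full-image px (256,226), lying over the plate edge. Triangulating:

Run:
```python
from h import *
s=cams.snapshot("scene");w=cams.snapshot("wrist")
P=[np.array(k["intrinsics"])@np.c_[k["R"],k["t"]] for k in(s,w)]
X=cv2.triangulatePoints(P[0],P[1],np.array([255.,163.4]),np.array([256.,226.5])).ravel();X=X[:3]/X[3];print(X,proj(s,X),proj(w,X))
for z in(.045,.052,.06,.07,.08):print(z,ray(w,(256,226.5),z),ray(s,(255,163.4),z))
print(bot.get_obs()["clock"])
```

```text
[ 0.4855 -0.057   0.0747] [254.528  163.6321] [251.2528 231.3723]
0.045 [ 0.4756 -0.0612  0.045 ] [ 0.4625 -0.0687  0.045 ]
0.052 [ 0.4788 -0.0607  0.052 ] [ 0.4676 -0.0658  0.052 ]
0.06 [ 0.4823 -0.0602  0.06  ] [ 0.4734 -0.0624  0.06  ]
0.07 [ 0.4868 -0.0595  0.07  ] [ 0.4806 -0.0582  0.07  ]
0.08 [ 0.4913 -0.0589  0.08  ] [ 0.4878 -0.054   0.08  ]
4.3
```

Emit:
drive_tool(
  deltas=[
    [0, 0, 0.08, 0, 0],
    [0, 0, 0.16, 0, 0],
    [0, 0, 0.16, 0, 0],
  ],
)

```text
clock: 4.68
tool_pos: [0.4806, -0.0598, 0.0552]
tool_rot: [[0.99, 0.144, -0.0], [0.144, -0.99, 0.0], [-0.0, -0.0, -1.0]]
ft_force: [-1.5, 0.5, 0.4]
gripper_width: -0.0001
grip_force: 0.0
```

Emit:
drive_tool(
  deltas=[
    [0, 0, 0.08, 0, 0],
    [0, 0, 0.12, 0, 0],
    [0, 0, 0.12, 0, 0],
  ],
)

```text
clock: 5.05
tool_pos: [0.4807, -0.0598, 0.0524]
tool_rot: [[0.99, 0.144, -0.0], [0.144, -0.99, 0.0], [-0.0, -0.0, -1.0]]
ft_force: [-0.3, -0.3, -0.0]
gripper_width: -0.0002
grip_force: 0.0
```

Emit:
drive_tool(
  deltas=[
    [0, 0, 0.08, 0, 0],
    [0, 0, 0.12, 0, 0],
    [0, 0, 0.12, 0, 0],
  ],
)

```text
clock: 5.42
tool_pos: [0.4807, -0.0598, 0.0494]
tool_rot: [[0.99, 0.144, -0.0], [0.144, -0.99, 0.0], [-0.0, -0.0, -1.0]]
ft_force: [0.1, -0.4, 0.6]
gripper_width: 0.0002
grip_force: 0.0
```

Emit:
drive_tool(
  deltas=[
    [0, 0, 0.08, 0, 0],
    [0, 0, 0.12, 0, 0],
    [0, 0, 0.12, 0, 0],
  ],
)

```text
clock: 5.8
tool_pos: [0.4807, -0.0598, 0.0463]
tool_rot: [[0.99, 0.144, -0.0], [0.144, -0.99, 0.0], [-0.0, -0.0, -1.0]]
ft_force: [0.0, 0.1, 0.0]
gripper_width: -0.0
grip_force: 0.0
```

Run:
```python
from h import *
s=cams.snapshot("scene");w=cams.snapshot("wrist");print(bot.get_obs()["tool_pos"])
a=cv2.resize(s["color"][130:250,200:320],(480,480),interpolation=2);b=cv2.resize(w["color"][120:280,176:336],(320,320));b=np.vstack([b,np.zeros((160,320,3),np.uint8)])
cv2.imwrite("pics/sw3.png",np.hstack([a,b])[:,:,::-1])
```

```text
[ 0.4808 -0.0598  0.0464]
```

View pics/sw3.png

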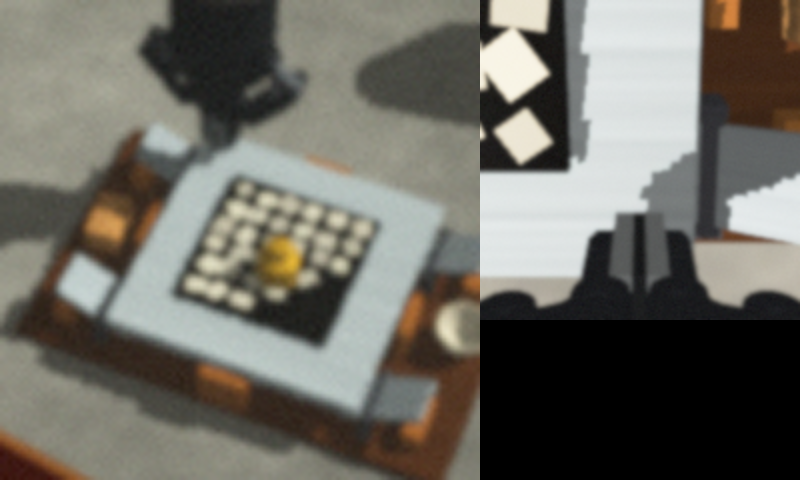

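The tip now hovers over the plate corner at crop px (218,150), and its shadow in the wrist view nearly meets it. The tips therefore sit higher than stated, so I'll keep going down gently.

Emit:
drive_tool(
  deltas=[
    [0, 0, 0.08, 0, 0],
    [0, 0, 0.12, 0, 0],
    [0, 0, 0.12, 0, 0],
  ],
)

```text
clock: 6.28
tool_pos: [0.4807, -0.0598, 0.0433]
tool_rot: [[0.99, 0.144, -0.0], [0.144, -0.99, 0.0], [-0.0, -0.0, -1.0]]
ft_force: [-0.3, 0.5, 1.0]
gripper_width: -0.0002
grip_force: 0.0
```

Emit:
drive_tool(
  deltas=[
    [0, 0, 0.06, 0, 0],
    [0, 0, 0.08, 0, 0],
    [0, 0, 0.08, 0, 0],
  ],
)

```text
clock: 6.65
tool_pos: [0.4808, -0.0598, 0.0414]
tool_rot: [[0.99, 0.144, -0.0], [0.144, -0.99, 0.0], [-0.0, -0.0, -1.0]]
ft_force: [0.1, -0.3, 0.8]
gripper_width: -0.0001
grip_force: 0.0
```

Emit:
drive_tool(
  deltas=[
    [0, 0, 0.06, 0, 0],
    [0, 0, 0.08, 0, 0],
    [0, 0, 0.08, 0, 0],
  ],
)

```text
clock: 7.02
tool_pos: [0.4807, -0.0598, 0.0394]
tool_rot: [[0.99, 0.144, -0.0], [0.144, -0.99, 0.0], [-0.0, -0.0, -1.0]]
ft_force: [0.7, 0.4, 0.1]
gripper_width: 0.0001
grip_force: 0.0
```

Emit:
drive_tool(
  deltas=[
    [0, 0, 0.06, 0, 0],
    [0, 0, 0.08, 0, 0],
    [0, 0, 0.08, 0, 0],
  ],
)

```text
clock: 7.4
tool_pos: [0.4807, -0.0598, 0.0374]
tool_rot: [[0.99, 0.144, -0.0], [0.144, -0.99, 0.0], [-0.0, -0.0, -1.0]]
ft_force: [0.5, 0.5, -0.7]
gripper_width: 0.0002
grip_force: 0.0
```

Emit:
drive_tool(
  deltas=[
    [0, 0, 0.06, 0, 0],
    [0, 0, 0.08, 0, 0],
    [0, 0, 0.08, 0, 0],
  ],
)

```text
clock: 7.78
tool_pos: [0.4807, -0.0599, 0.0355]
tool_rot: [[0.99, 0.144, -0.0], [0.144, -0.99, -0.0], [-0.0, 0.0, -1.0]]
ft_force: [-1.3, -1.4, 4.8]
gripper_width: 0.0
grip_force: 2.5
```

Run:
```python
from h import *
s=cams.snapshot("scene");w=cams.snapshot("wrist");print(bot.get_obs()["tool_pos"],bot.get_obs()["ft_force"])
a=cv2.resize(s["color"][130:250,200:320],(480,480),interpolation=2);b=cv2.resize(w["color"][120:280,176:336],(320,320));b=np.vstack([b,np.zeros((160,320,3),np.uint8)])
cv2.imwrite("pics/sw4.png",np.hstack([a,b])[:,:,::-1])
```

```text
[ 0.4807 -0.0599  0.0355] [-1.9448 -2.1833  5.4023]
```

View pics/sw4.png

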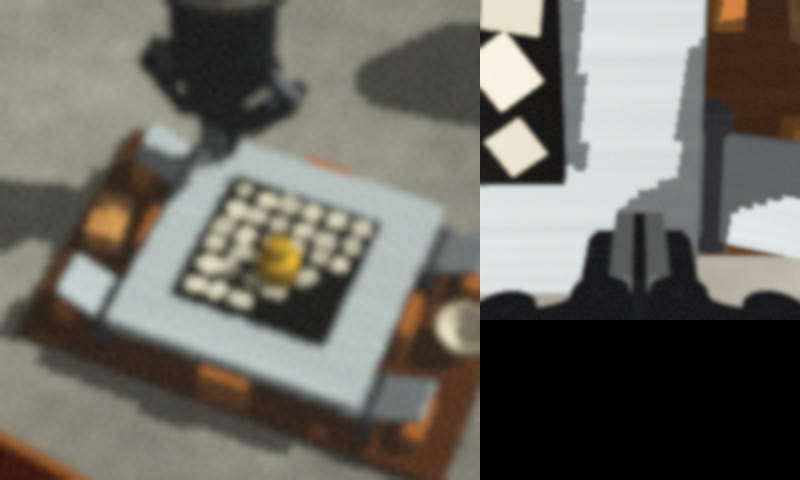

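Contact came at TCP z of about 0.036 (fingers on the corner, plate level). I'll press a little further to see whether it gives.

Emit:
drive_tool(
  deltas=[
    [0, 0, 0.04, 0, 0],
    [0, 0, 0.04, 0, 0],
  ],
)

```text
clock: 8.12
tool_pos: [0.4807, -0.0599, 0.0344]
tool_rot: [[0.99, 0.144, -0.0], [0.144, -0.99, -0.0], [-0.0, 0.0, -1.0]]
ft_force: [-2.4, -1.8, 5.4]
gripper_width: -0.0002
grip_force: 2.8
```

Emit:
drive_tool(
  deltas=[
    [0, 0, 0.04, 0, 0],
    [0, 0, 0.04, 0, 0],
  ],
)

```text
clock: 8.38
tool_pos: [0.4806, -0.06, 0.0335]
tool_rot: [[0.99, 0.144, -0.0], [0.144, -0.99, -0.0], [-0.0, 0.0, -1.0]]
ft_force: [-3.1, -2.7, 6.2]
gripper_width: -0.0001
grip_force: 3.1
```

Emit:
drive_tool(
  deltas=[
    [0, 0, 0.04, 0, 0],
    [0, 0, 0.08, 0, 0],
    [0, 0, 0.08, 0, 0],
  ],
)

```text
clock: 8.75
tool_pos: [0.4806, -0.0601, 0.0315]
tool_rot: [[0.99, 0.144, -0.0], [0.144, -0.99, -0.0], [-0.0, 0.0, -1.0]]
ft_force: [-3.9, -1.9, 6.9]
gripper_width: 0.0
grip_force: 3.7
```

Emit:
drive_tool(
  deltas=[
    [0, 0, 0.04, 0, 0],
    [0, 0, 0.06, 0, 0],
    [0, 0, 0.06, 0, 0],
  ],
)

```text
clock: 9.12
tool_pos: [0.4806, -0.0602, 0.0305]
tool_rot: [[0.99, 0.144, -0.0], [0.144, -0.99, -0.001], [-0.0, 0.001, -1.0]]
ft_force: [-8.0, -2.6, 20.2]
gripper_width: -0.0002
grip_force: 10.4
```

The near right corner gives about 6 mm at 5–7 N and then bottoms out, so it is the rocking one. Next: lift and go over its tab.

Emit:
drive_tool(
  deltas=[
    [0, 0, -0.3, 0, 0],
    [0, 0, -1, 0, 0],
    [0, 0, -1.6, 0, 0],
    [0.1, 0.7, -1.6, 0, 0],
    [0.33, 1.7, -1.6, 0, 0],
    [0.33, 2.1, -1.6, 0, 0],
    [0.33, 2.1, -1.6, 0, 0],
    [0.33, 2.1, -1.2, 0, 0],
    [0.33, 2.1, -0.6, 0, 0],
    [0.33, 2.1, -0.4, 0, 0],
    [0.33, 2.1, -0.4, 0, 0],
  ],
)

```text
clock: 10.5
tool_pos: [0.4961, -0.1102, 0.0393]
tool_rot: [[0.989, 0.145, -0.001], [0.145, -0.989, 0.0], [-0.001, -0.001, -1.0]]
ft_force: [0.4, 0.3, -0.3]
gripper_width: -0.0003
grip_force: 0.0
```

Run:
```python
from h import *
s=cams.snapshot("scene");w=cams.snapshot("wrist");print(bot.get_obs()["tool_pos"],bot.get_obs()["ft_force"])
a=cv2.resize(s["color"][130:250,200:320],(480,480),interpolation=2);b=cv2.resize(w["color"][120:280,176:336],(320,320));b=np.vstack([b,np.zeros((160,320,3),np.uint8)])
cv2.imwrite("pics/sw5.png",np.hstack([a,b])[:,:,::-1])
```

```text
[ 0.4966 -0.1104  0.04  ] [ 0.4931 -0.5791  0.0268]
```

View pics/sw5.png

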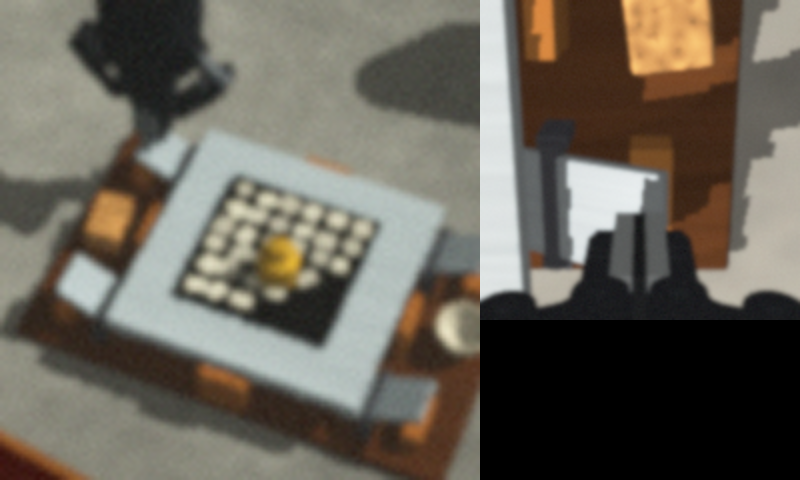

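The fingers stand over the tab's outer part (wrist crop px (638,215), tab end at about 668), clear of the plate. Pressing now.

Emit:
drive_tool(
  deltas=[
    [0, 0, 0.1, 0, 0],
    [0, 0, 0.2, 0, 0],
    [0, 0, 0.3, 0, 0],
    [0, 0, 0.4, 0, 0],
    [0, 0, 0.5, 0, 0],
    [0, 0, 0.5, 0, 0],
  ],
)

```text
clock: 11.35
tool_pos: [0.4973, -0.1111, 0.0279]
tool_rot: [[0.99, 0.144, 0.002], [0.144, -0.99, -0.001], [0.001, 0.001, -1.0]]
ft_force: [0.6, -2.4, 5.8]
gripper_width: -0.0001
grip_force: 2.4
```

Emit:
drive_tool(
  deltas=[
    [0, 0, 0.08, 0, 0],
    [0, 0, 0.16, 0, 0],
    [0, 0, 0.24, 0, 0],
    [0, 0, 0.24, 0, 0],
  ],
)

```text
clock: 11.85
tool_pos: [0.4974, -0.1113, 0.0219]
tool_rot: [[0.99, 0.144, 0.002], [0.144, -0.99, -0.001], [0.002, 0.001, -1.0]]
ft_force: [1.1, -2.3, 5.2]
gripper_width: 0.0002
grip_force: 2.7
```

Emit:
drive_tool(
  deltas=[
    [0, 0, 0.06, 0, 0],
    [0, 0, 0.1, 0, 0],
    [0, 0, 0.1, 0, 0],
  ],
)

```text
clock: 12.22
tool_pos: [0.4974, -0.1115, 0.0195]
tool_rot: [[0.99, 0.143, 0.002], [0.143, -0.99, -0.001], [0.002, 0.001, -1.0]]
ft_force: [0.4, -5.6, 7.0]
gripper_width: -0.0002
grip_force: 3.5
```

Emit:
drive_tool(
  deltas=[
    [0, 0, 0.04, 0, 0],
    [0, 0, 0.08, 0, 0],
    [0, 0, 0.08, 0, 0],
  ],
)

```text
clock: 12.6
tool_pos: [0.4975, -0.1116, 0.0181]
tool_rot: [[0.99, 0.143, 0.002], [0.143, -0.99, -0.001], [0.002, 0.002, -1.0]]
ft_force: [-2.4, -5.3, 22.1]
gripper_width: -0.0003
grip_force: 11.0
```

It bottomed at TCP z of about 0.018, as predicted for flat. I'll lift off and check.

Emit:
drive_tool(
  deltas=[
    [0, 0, 0, 0, 0],
    [0, 0, 0, 0, 0],
    [0, 0, -0.5, 0, 0],
    [0, 0, -1.5, 0, 0],
    [0, 0, -3, 0, 0],
    [0, 1, -5, 0, 0],
    [-0.5, 2, -6, 0, 0],
    [-0.5, 4, -6, 0, 0],
    [-0.5, 6, -6, 0, 0],
    [-0.5, 6, -6, 0, 0],
    [-0.5, 6, -6, 0, 0],
    [-0.5, 6, -6, 0, 0],
  ],
)

```text
clock: 14.1
tool_pos: [0.5058, -0.2596, 0.167]
tool_rot: [[0.989, 0.146, 0.0], [0.146, -0.989, 0.0], [0.0, -0.0, -1.0]]
ft_force: [-0.2, 0.5, -0.1]
gripper_width: 0.0001
grip_force: 0.0
```

Run:
```python
from h import *
s=cams.snapshot("scene");w=cams.snapshot("top");o=bot.get_obs();print(o["tool_pos"],o["ft_force"],o["clock"])
a=cv2.resize(s["color"][145:255,205:335],None,fx=3,fy=3,interpolation=2);b=cv2.resize(w["color"][145:255,185:305],None,fx=3,fy=3,interpolation=2)
cv2.imwrite("pics/end.png",np.hstack([a,b])[:,:,::-1])
```

```text
[ 0.5059 -0.2598  0.1671] [ 1.1896  0.6199 -0.0803] 14.2
```

View pics/end.png

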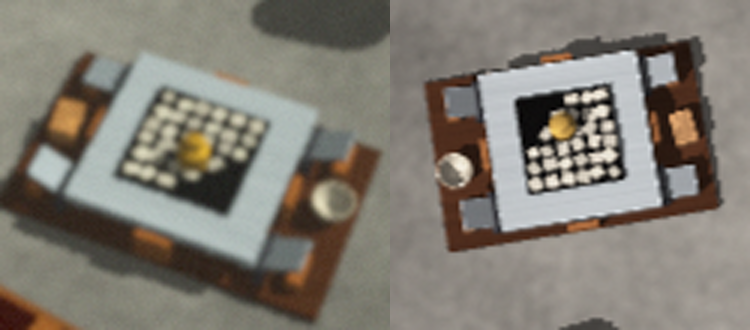

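The near right tab (left crop px (103,75)) now lies flat and darker. The other three stand, and the plate, weight, shell and block are in place. Handing in.

```bash
python3 -c "
from plant import bot
print(bot.job_done())"
```

```text
the job is handed in; nothing more can be done
None
```

The near right corner was the one that rocked (it gave about 6 mm); I pressed its shim tab flat, left the other three tabs standing, saw nothing else displaced in the final images, and handed the job in (no verdict was returned).

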